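# Close the locking cover of a medicine tray

### The arm

A 6-joint arm with a two-finger parallel gripper is mounted at the origin on the work surface. World frame = base frame: x ahead of the robot, y to its left, z up, the work surface at z = 0. Lengths are in m, angles in rad, forces in N, time in s.
With the tool pointing down it reaches from about 0.425 to 0.95 m from the base axis. Payload 14.7 kg.
Tool frame: the origin (TCP) lies midway between the tips of the shut fingers; the grasp point (between the pads) lies 19 mm behind it; z points along the fingers, y is the line along which they close (so a half turn about z gives the same grasp; the last joint's range is limited). The gripper opens to 85 mm and grips with 20 to 120 N. Pads are 22 mm wide; open, the fingers measure 114 mm over their backs; the gripper's body (76 mm by 85 mm) begins 54 mm behind the grasp point. The pads swing forward as they close: fully open they stand 13 mm farther back than shut.
Start: joints at [-1.365, 0.48, 1.596, -0, 1.065, -0.047], TCP at [0.163, -0.629, 0.231] pointing down, gripper open.
Joint ranges: [-2.75, 2.75], [-0.82, 2.05], [0.23, 2.67], [-1.56, 4.7], [0.09, 2.69], [-2.92, 2.92]. Speed limits (rad/s): [1.89, 1.89, 2.39, 3.01, 3.01, 3.01].

### API

Orientations are given as a 3x3 rotation matrix whose columns are the frame's x, y, z axes.
In Python, from plant import arm, read_camera, workorder gives the robot as it stands.
- The arm moves only by the tool step_arm, never from a script. Its argument "targets" is a list of rows, each a list of 3 entries, a list of its own where there are three numbers: the finger opening in mm, from 0 to 85.4, then the shift along the tool's x, y, z in mm, then the turn about the tool's z in degrees. A call has 1 to 10 rows; each row is the pose to reach, as a shift and turn from the pose commanded when the call began, along the tool's axes at that moment; what a row does not reach only later rows make up. A row lasts 1/8 s, in which the tool goes at most 62.5 mm and 10.7 degrees, less where a joint would pass 70% of its speed; a pose out of reach is approached as far as the arm can. A call with a gripper value outside its range is refused whole. The fingers move at their own pace and stop on an object; "squeeze" is the grip in N (left out, the last holds). Time passes only in rows, so rows that repeat a pose let the fingers close. It gives the time, the measured TCP pose, the force, the opening and the grip force at its end, in the units of the state.
- arm.observe(): the state, without advancing time (a new reading comes with each control period).
- read_camera(name): name is "scene" or "top" or "wrist"; returns a dict with "pixels" (400x640x3 uint8, red, green, blue), "fx", "fy", "cx", "cy" (pixels), "position" and "attitude" of the camera in the world. Camera axes: x right, y up, looking along -z (the intrinsics and any distortion apply to the point x, -y, -z); pixel columns grow to the right and rows downward; lengths in m; the calibration is good to about 2 mm. The wrist camera is an equidistant fisheye: a pixel r from the principal point sees the ray r / f radians off the axis. A picture is of the moment at which its call begins. There is no depth.
- workorder.sign_off(): hands the job in; it is judged then, once.
The state is a dict: "time": time; "joints": joint angles; "joint_vel": joint speeds; "joint_efforts": joint torques, N m; "tool_pos": TCP position; "tcp_rot": TCP orientation; "contact_force": force on the tool from outside, world axes, zero at the start; "torque": the same for the moment, N m; "opening": finger opening in m; "grasp_force": force on a finger pad.
Only numpy, scipy, OpenCV 4.12 (cv2) and the standard library are available. Lean on these libraries where they do the work, as an engineer would, in place of code of your own. Each camera call takes 0.05 s, during which the arm holds its last target. There are 200 camera calls.

### The job

Close the small medicine tray: press the lock button on its sliding cover right down and keep it down while you slide the cover over the open compartments with the two cups, all the way to the end stop; then let go, so that the button springs up and locks the cover there, and move clear. Do it by pushing only; nothing is to be picked up, and the cups, the bottle and the carton must stay where they are.

Things in the scene. Friction and masses are not known exactly. Their poses are not given: they have to be found in the camera images.
- tray: Pale green medicine tray fixed to the bench, 276 mm long (its y) by 176 mm wide (its x), side rails and ends 60 mm high, with two rows of four compartments. Origin: centre of its underside. The white cover slides along the tray's +y to close; its closed end is the +y end.
- cover (a joint): White sliding cover, 156 mm (tray x) by 126 mm (tray y), top 56 mm above the bench. In m: 0 = open (-y end), 0.12 = closed, against the +y end stop; starts at 0 to 0.018. With the button up it stops at 0.022 at the latest; if the button is let up on the way it catches in notches. Locks closed only beyond 0.116. Friction about 1.5 N plus 5 N per m/s.
- lock (a joint): Lock button travel in m: 0 = up (locked), 0.007 = fully down; the cover is free from about 0.0045. Spring 1.5 N at the top, 5 N fully down. It springs up by itself in a notch (and at the closed end); let go between notches it stays about 0.004 down.
- lock_top (a point): Centre of the lock button's top: flat grey paddle mid-cover, 46 (tray x) by 40 mm (tray y), 68 mm above the bench when up, 61 when down (level with the collar round it). Axes as the tray's; moves with cover and button. Ahead of it (+y, face 23 mm from the centre) stands a white thumb stop on the cover, 54 mm wide, 7 thick, top 85 mm above the bench, that a fingertip on the paddle can push.
- cup_a: Small white medicine cup, 44 mm across, 34 mm high, standing loose in an open compartment at the tray's +y half (floor 4 mm above the bench). Origin: centre of its underside. The cover passes over it with clearance.
- cup_b: Second such cup, in another open compartment.
- bottle: Loose white tablet jar, 48 mm across, 85 mm high, standing beside the tray. Origin: centre of its underside.
- carton: Loose standing medicine carton, 40 x 65 x 90 mm high, beside the tray. Origin: centre of its underside.

How it is judged:
On the way, in this order (a step that is already met when the one before it is completed fails the run):
1. the lock button is pressed down while the cover is still at its open end (value of joint lock above 0.0045 m and value of joint cover below 0.03 m), for 0.1 s.
2. the cover is slid past half-way with the button held down (value of joint lock above 0.003 m and value of joint cover above 0.065 m), for 0.1 s.
At the end, for the whole second after the job is handed in: The cover is within 5 mm of its end stop, the lock button has sprung up (less than 1.5 mm down), and cups, bottle and carton are within 12 mm of where they began (value of joint cover above 0.115 m and value of joint lock below 0.0015 m and distance of each of cup_a, cup_b, bottle, carton from where it was at the start of the episode below 0.012 m); the robot touches nothing.
It fails at once if the button is let up (less than 2.5 mm down) while the cover is on its way (value of joint lock below 0.0025 m and value of joint cover between 0.03 and 0.114 m).
It fails at once if the first cup is shifted by more than 20 mm or lifted (distance of cup_a from where it was at the start of the episode above 0.02 m or height (world z) of cup_a above 0.02 m).
It fails at once if the second cup is shifted by more than 20 mm or lifted (distance of cup_b from where it was at the start of the episode above 0.02 m or height (world z) of cup_b above 0.02 m).
It fails at once if the bottle is shifted by more than 20 mm or lifted (distance of bottle from where it was at the start of the episode above 0.02 m or height (world z) of bottle above 0.015 m).
It fails at once if the carton is shifted by more than 20 mm or lifted (distance of carton from where it was at the start of the episode above 0.02 m or height (world z) of carton above 0.015 m).
It also fails if it takes over 35 s, if anything falls off the work surface, if the arm or the gripper's body presses on something with over 40 N, if the wrist force passes 120 N, or if a joint passes its speed limit or range.

## Working session

There is one attempt and no reset: what is moved stays moved. The work goes in short steps, Python scripts to look and compute and a tool call to move; the robot and the scene stay as the last step left them, time stands still between calls to the robot, and variables do not carry over. Pictures are saved under pics/ and viewed, at most 10 in all, crops included, and the job is handed in when it is done.

Besides the shell and the picture viewer there is one more tool, called after ">>>" as a command line: name --argument value ..., lists and objects as JSON in quotes. step_arm: Moves the arm, as the interface text tells. Its arguments: {"type":"object","properties":{"targets":{"type":"array"},"squeeze":{"type":"number"}},"required":["targets"]}

```bash
mkdir -p pics
cat > h.py <<'E'
import numpy as np, cv2
from plant import arm, read_camera, workorder
def look(n,f=None):
    c=read_camera(n)
    if f: cv2.imwrite('pics/'+f,c['pixels'][:,:,::-1])
    return c
def ray(c,u,v):
    x=(u-c['cx'])/c['fx'];y=(v-c['cy'])/c['fy']
    return np.array(c['attitude'])@np.array([x,-y,-1.])
def onplane(c,u,v,z):
    d=ray(c,u,v);p=np.array(c['position']);return p+d*(z-p[2])/d[2]
def tri(c1,p1,c2,p2):
    a,b=np.array(c1['position']),np.array(c2['position']);d,e=ray(c1,*p1),ray(c2,*p2)
    s=np.linalg.lstsq(np.c_[d,-e],b-a,rcond=None)[0]
    q,r=a+s[0]*d,b+s[1]*e;return (q+r)/2,np.linalg.norm(q-r)
E
python3 - <<'E'
from h import *
import pickle
t=look('top','top.png');s=look('scene','scene.png');pickle.dump((t,s),open('c.pkl','wb'))
for c in(t,s):print({k:v for k,v in c.items() if k!='pixels'})
o=arm.observe();print(o['time'],o['tool_pos'],o['tcp_rot'])
E
```

```text
{'fx': 371.2393455028601, 'fy': 371.2393455028601, 'cx': 318.1137423530564, 'cy': 200.70681272275067, 'position': array([0.45159813, 0.09453122, 0.7157993 ]), 'attitude': array([[-0.06213293,  0.9654392 , -0.25311389],
       [-0.99805795, -0.06123258,  0.01144121],
       [-0.00445302,  0.2533332 ,  0.96736883]])}
{'fx': 446.5191335020936, 'fy': 446.5191335020936, 'cx': 318.53675370415255, 'cy': 199.0243088601643, 'position': array([1.18219048, 0.00259235, 0.55102383]), 'attitude': array([[ 0.13343859, -0.62141184,  0.77203722],
       [ 0.9910145 ,  0.0764438 , -0.109757  ],
       [ 0.00918684,  0.7797459 ,  0.6260287 ]])}
0.1 [ 0.16251761 -0.62899597  0.23071793] [[ 9.68213414e-01  2.50125435e-01 -2.26819975e-04]
 [ 2.50125534e-01 -9.68212836e-01  1.05923354e-03]
 [ 4.53312378e-05 -1.08229759e-03 -9.99999413e-01]]
```

View pics/top.png

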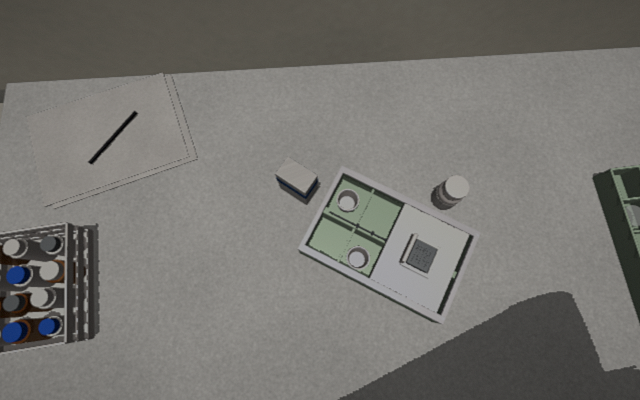

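View pics/scene.png

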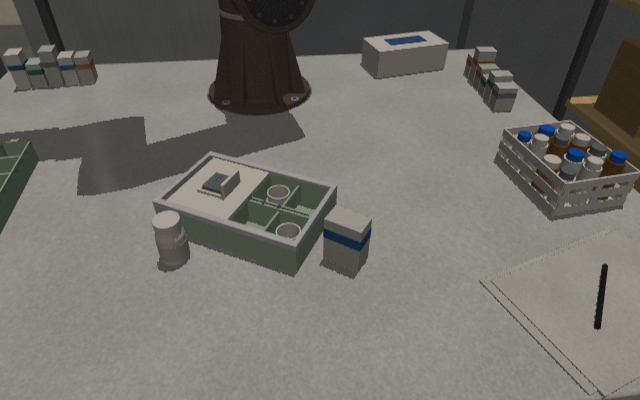

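The top view shows the tray with corners at about (343,169), (478,235), (440,321) and (301,250). The cover is at its right end with the dark paddle near (421,255), the cups are at (347,201) and (357,258), the carton at (298,178) and the jar at (455,190). In the scene view the paddle is near (214,184), with the thumb stop to its right. Next I'll zoom in and measure.

Run:
```python
from h import *
import pickle
t,s=pickle.load(open('c.pkl','rb'))
a=cv2.resize(t['pixels'][225:290,385:465],None,fx=5,fy=5,interpolation=cv2.INTER_CUBIC)
b=cv2.resize(s['pixels'][160:210,180:260],None,fx=5,fy=5,interpolation=cv2.INTER_CUBIC)
im=np.vstack([a,b]);im=np.clip(im*1.3,0,255).astype('uint8');cv2.imwrite('pics/z.png',im[:,:,::-1])
# tray corners on rail top, z=.06
T=[(343,169),(478,235),(440,321),(301,250)]; S=[(299,271),(155,204),(211,153),(336,186)]
for p,q in zip(T,S): print(onplane(t,*p,.06).round(4),onplane(s,*q,.06).round(4),*[np.round(x,4) for x in tri(t,p,s,q)])
g=cv2.cvtColor(t['pixels'],cv2.COLOR_RGB2GRAY)[225:290,385:465]
m=(g<110).astype('uint8');n,l,st,ce=cv2.connectedComponentsWithStats(m)
for i in range(1,n):
  if st[i,4]>60:
    print(st[i],ce[i]+[385,225],onplane(t,*(ce[i]+[385,225]),.065),cv2.minAreaRect(np.argwhere(l==i)[:,::-1].astype('f4')))
```

```text
[0.6813 0.0366 0.06  ] [0.7397 0.0379 0.06  ] [0.6978 0.0369 0.0143] 0.0087
[ 0.5422 -0.1933  0.06  ] [ 0.5558 -0.1929  0.06  ] [ 0.5435 -0.1971  0.0505] 0.0007
[ 0.4016 -0.1047  0.06  ] [ 0.4041 -0.1059  0.06  ] [ 0.4014 -0.1058  0.0582] 0.001
[0.5353 0.1225 0.06  ] [0.5429 0.1254 0.06  ] [0.5363 0.1247 0.055 ] 0.0039
[14  9 15 29 86] [405.62790698 248.76744186] [ 0.52536202 -0.06068545  0.065     ] ((20.951148986816406, 22.98190689086914), (4.202503681182861, 31.119367599487305), 20.323135375976562)
[ 21  14  31  34 651] [421.12135177 255.77572965] [ 0.51153224 -0.08611273  0.065     ] ((36.10000228881836, 30.80000114440918), (25.043960571289062, 26.385601043701172), 26.56505012512207)
[ 62  22  18  43 186] [456.62903226 270.07526882] [ 0.48331479 -0.14391768  0.065     ] ((72.26036071777344, 43.724853515625), (5.058533191680908, 45.309226989746094), 22.380136489868164)
```

View pics/z.png

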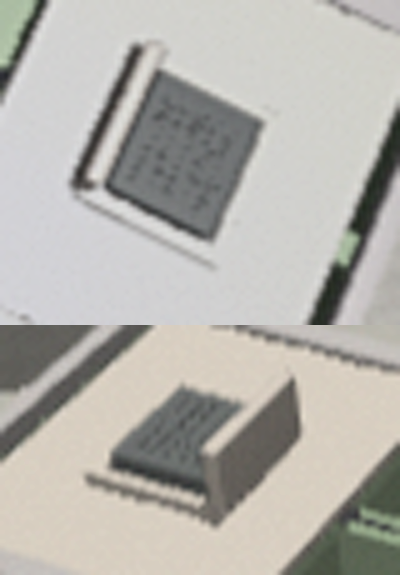

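Run:
```python
from h import *
import pickle
t,s=pickle.load(open('c.pkl','rb'))
print(tri(t,(438,249.4),s,(202.4,186)),tri(t,(427.4,272.2),s,(217,172)))
c=[(160,70),(265,122),(212,238),(107,183)]
P=[onplane(t,385+a/5,225+b/5,.068)for a,b in c];print(np.round(P,4),np.mean(P,0))
a=P[0]-P[1]+P[3]-P[2];print(np.degrees(np.arctan2(a[1],a[0])))
# rail lines angle: white tray outer edge, long sides
m=np.array([onplane(t,*p,.06) for p in[(343,169),(478,235),(440,321),(301,250)]])
for i,j in((1,0),(2,3)): d=m[i]-m[j];print(np.degrees(np.arctan2(-d[1],-d[0])))
o=arm.observe();R=np.array(o['tcp_rot']);d=np.mean(P,0)-o['tool_pos'];print(R.T@(d+[0,0,.05]), m.mean(0))
```

```text
(array([ 0.52066631, -0.1154798 ,  0.06571507]), np.float64(0.0024819868979909063)) (array([ 0.48280709, -0.0910345 ,  0.06775036]), np.float64(0.0025911408591489595))
[[ 0.5408 -0.0819  0.068 ]
 [ 0.5204 -0.116   0.068 ]
 [ 0.4821 -0.0922  0.068 ]
 [ 0.5029 -0.0586  0.068 ]] [ 0.51154012 -0.08720082  0.068     ]
58.65060998124208
58.8165992078215
59.52097258378068
[ 0.47343997 -0.43715162  0.11321258] [ 0.54012148 -0.03471606  0.06      ]
```

>>> step_arm --targets '[[0, [48, -44, 0], -5], [0, [95, -88, 0], -10], [0, [143, -132, 0], -15], [0, [190, -176, 0], -20], [0, [238, -220, 0], -25], [0, [285, -264, 10], -30], [0, [333, -308, 30], -35], [0, [380, -352, 50], -40], [0, [428, -396, 70], -44.3], [0, [473, -437, 90], -44.3]]'

```text
time: 1.35
tool_pos: [0.4956, -0.1114, 0.1504]
tcp_rot: [[0.517, 0.856, 0.0], [0.856, -0.517, -0.0], [0.0, 0.0, -1.0]]
contact_force: [-0.1, -1.1, -0.0]
opening: -0.0002
grasp_force: 0.0
```

>>> step_arm --targets '[[0, [0, 0, 0], 0], [0, [0, 0, 0], 0]]'

```text
time: 1.6
tool_pos: [0.4945, -0.113, 0.1508]
tcp_rot: [[0.517, 0.856, -0.001], [0.856, -0.517, 0.0], [-0.0, -0.001, -1.0]]
contact_force: [-0.6, 0.8, 0.2]
opening: -0.0001
grasp_force: 0.0
```

Run:
```python
from h import *
c=look('wrist','w1.png');t=look('top')
print({k:v for k,v in c.items() if k!='pixels'})
b=cv2.resize(t['pixels'][150:300,300:500],None,fx=4,fy=4,interpolation=cv2.INTER_CUBIC);cv2.imwrite('pics/t1.png',b[:,:,::-1])
```

```text
{'fx': 309.70691628693146, 'fy': 309.70691628693146, 'cx': 319.52655505727824, 'cy': 198.57726734787533, 'position': array([ 0.53510881, -0.04612766,  0.29371814]), 'attitude': array([[ 8.56220223e-01,  4.91670622e-01,  1.58577833e-01],
       [-5.16610839e-01,  8.15129669e-01,  2.62062707e-01],
       [-4.12962433e-04, -3.06306417e-01,  9.51932880e-01]])}
```

View pics/w1.png

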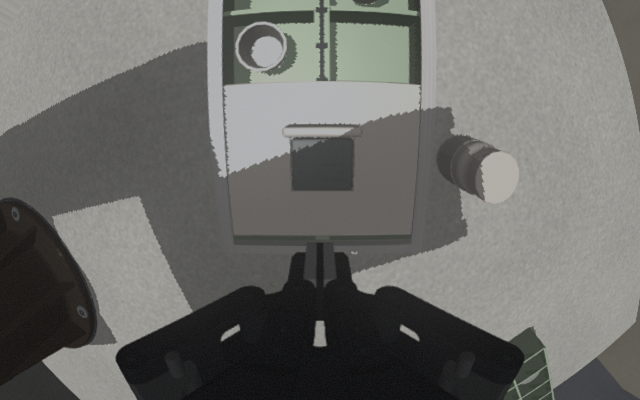

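View pics/t1.png

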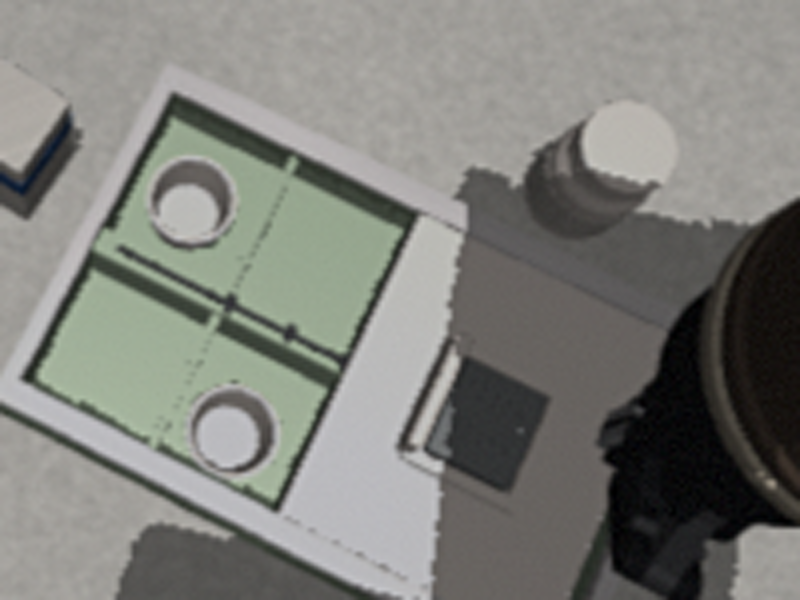

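The wrist view shows the paddle squarely at columns 292–354, rows 138–190, with the thumb stop above it at rows 125–137. The top view shows the cups, jar and carton undisturbed. Now I'll locate the paddle again from the wrist view.

```bash
cat >> h.py <<'E'
def wplane(c,u,v,z):
    x,y=(u-c['cx'])/c['fx'],(v-c['cy'])/c['fy'];r=np.hypot(x,y);k=np.sin(r)/r
    d=np.array(c['attitude'])@np.array([x*k,-y*k,-np.cos(r)]);p=np.array(c['position']);return p+d*(z-p[2])/d[2]
E
python3 - <<'E'
from h import *
c=read_camera('wrist');o=arm.observe();R=np.array(o['tcp_rot'])
f=lambda p:((R.T@(p-o['tool_pos']))*1000).round(1)
q=[(292,138),(354,139),(353,190),(292,190)]
P=[wplane(c,*a,.068) for a in q];print(np.mean(P,0),[f(p) for p in P],f(np.mean(P,0)))
print('stop top',f(wplane(c,322,136,.085)),f(wplane(c,283,131,.085)),f(wplane(c,362,131,.085)))
print('topcam',f(np.array([.5115,-.0872,.068])))
# rail direction from inner edges of the cover
for a,b in(((227,100),(234,235)),((421,100),(412,235))): d=wplane(c,*a,.056)-wplane(c,*b,.056);print(np.degrees(np.arctan2(d[1],d[0])))
print(np.degrees(np.arctan2(R[1,0],R[0,0])))
E
```

```text
[ 0.51329788 -0.08801242  0.068     ] [array([ 52.3, -20.2,  83.4]), array([51.6, 25.3, 83.4]), array([12.6, 25.6, 83.4]), array([ 12.5, -21. ,  83.4])] [32.2  2.4 83.4]
stop top [55.5  1.6 66.4] [ 59.1 -24.7  66.4] [59.2 28.7 66.4]
topcam [32.   0.5 83.4]
57.698123954062254
59.30895987054959
58.69220738884481
```

>>> step_arm --targets '[[0, [38, 1.5, 20], 0], [0, [38, 1.5, 60], 0], [0, [38, 1.5, 75], 0], [0, [38, 1.5, 80], 0], [0, [38, 1.5, 84], 0], [0, [38, 1.5, 86], 0], [0, [38, 1.5, 88], 0], [0, [38, 1.5, 89], 0]]'

```text
time: 2.75
tool_pos: [0.5163, -0.0817, 0.0624]
tcp_rot: [[0.518, 0.855, 0.001], [0.855, -0.518, -0.0], [0.0, 0.001, -1.0]]
contact_force: [1.3, -2.3, 4.9]
opening: 0.0003
grasp_force: 2.0
```

>>> step_arm --targets '[[0, [0, 0, 1], 0], [0, [0, 0, 1.5], 0], [0, [0, 0, 1.5], 0]]'

```text
time: 3.12
tool_pos: [0.5164, -0.0816, 0.0609]
tcp_rot: [[0.518, 0.855, 0.001], [0.855, -0.518, -0.0], [0.0, 0.001, -1.0]]
contact_force: [0.4, -3.2, 10.4]
opening: -0.0003
grasp_force: 5.0
```

>>> step_arm --targets '[[0, [1, 0, 0.5], 0], [0, [3, 0, 0.5], 0], [0, [5, 0, 0.5], 0], [0, [7, 0, 0.5], 0], [0, [10, 0, 0.5], 0], [0, [14, 0, 0.5], 0], [0, [18, 0, 0.5], 0], [0, [22, 0, 0.5], 0]]'

```text
time: 4.12
tool_pos: [0.5278, -0.0626, 0.0608]
tcp_rot: [[0.518, 0.855, 0.001], [0.855, -0.518, -0.0], [0.001, 0.001, -1.0]]
contact_force: [-1.2, -1.8, 18.2]
opening: 0.0003
grasp_force: 8.9
```

Run:
```python
from h import *
c=look('wrist','w2.png');o=arm.observe();print(o['tool_pos'],o['contact_force'])
```

```text
[ 0.52797148 -0.06227966  0.06073974] [-0.78082013  0.53611466 17.43653364]
```

View pics/w2.png

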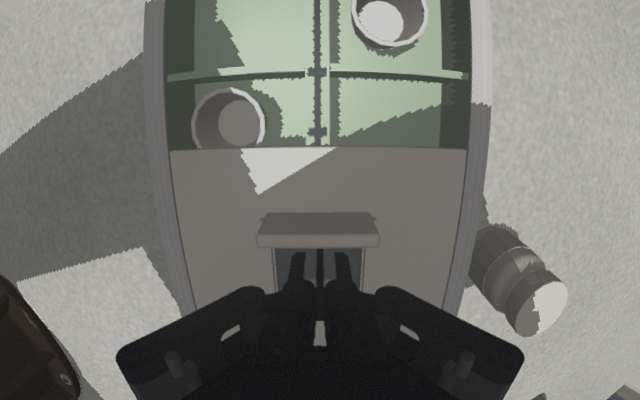

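The paddle sits under the fingertips (rows 250–290), the stop (row 240) is just ahead of them, and the cover's front edge is at row 148. Contact force is steady, so I'll keep pushing.

>>> step_arm --targets '[[0, [6, 0, 0], 0], [0, [12, 0, 0], 0], [0, [18, 0, 0], 0], [0, [24, 0, 0], 0], [0, [30, 0, 0], 0], [0, [36, 0, 0], 0], [0, [42, 0, 0], 0], [0, [48, 0, 0], 0], [0, [54, 0, 0], 0], [0, [60, 0, 0], 0]]'

```text
time: 5.42
tool_pos: [0.5587, -0.0111, 0.0607]
tcp_rot: [[0.518, 0.855, 0.001], [0.855, -0.518, -0.0], [0.0, 0.001, -1.0]]
contact_force: [-1.8, -0.3, 17.5]
opening: 0.0001
grasp_force: 8.9
```

Run:
```python
from h import *
c=look('wrist','w3.png');o=arm.observe();print(o['tool_pos'],o['contact_force'])
```

```text
[ 0.5590617  -0.01063073  0.06076408] [-2.53727676  1.72550097 17.52876997]
```

View pics/w3.png

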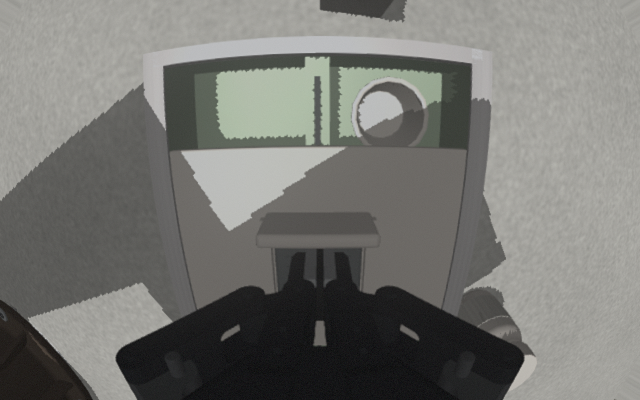

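The cover is moving with the finger: its front edge is still at row 148 while the tray's end wall has come in to about row 50. Roughly 38 mm is left, so I'll approach the end stop slowly.

>>> step_arm --targets '[[0, [6, 0, 0], 0], [0, [12, 0, 0], 0], [0, [18, 0, 0], 0], [0, [24, 0, 0], 0], [0, [28, 0, 0], 0], [0, [31, 0, 0], 0], [0, [33, 0, 0], 0], [0, [35, 0, 0], 0], [0, [36, 0, 0], 0]]'

```text
time: 6.6
tool_pos: [0.5772, 0.0197, 0.0607]
tcp_rot: [[0.518, 0.855, 0.001], [0.855, -0.518, 0.0], [0.0, 0.0, -1.0]]
contact_force: [-2.2, -0.5, 17.3]
opening: 0.0003
grasp_force: 9.0
```

>>> step_arm --targets '[[0, [1, 0, 0], 0], [0, [2, 0, 0], 0], [0, [3, 0, 0], 0], [0, [4, 0, 0], 0]]'

```text
time: 7.1
tool_pos: [0.5785, 0.0221, 0.0606]
tcp_rot: [[0.518, 0.855, -0.001], [0.855, -0.518, -0.001], [-0.001, -0.0, -1.0]]
contact_force: [-6.4, -11.7, 21.0]
opening: 0.0
grasp_force: 10.1
```

Run:
```python
from h import *
c=look('wrist','w4.png');o=arm.observe();print(o['tool_pos'],o['contact_force'])
```

```text
[0.57850382 0.02219357 0.06065813] [ -5.25296514 -10.38499166  20.66413476]
```

View pics/w4.png

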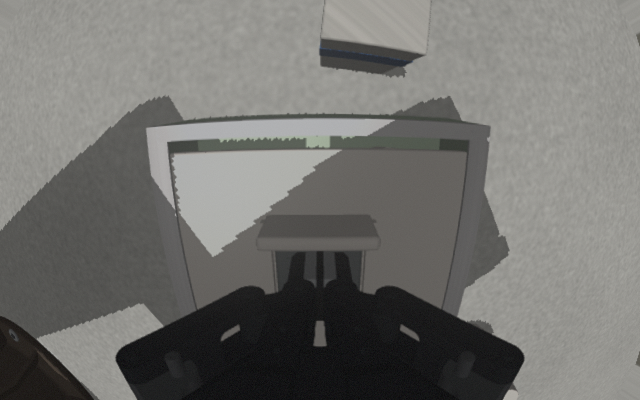

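Run:
```python
from h import *
c=read_camera('wrist');o=arm.observe();R=np.array(o['tcp_rot'])
f=lambda p:((R.T@(p-o['tool_pos']))*1000).round(1)
print('front',f(wplane(c,318,150,.056)),'wall inner top',f(wplane(c,318,136,.06)),'outer',f(wplane(c,318,116,.06)),'stop face',f(wplane(c,318,249,.085)))
```

```text
front [55.3 -0.6  4.6] wall inner top [62.5 -0.6  0.6] outer [71.9 -0.6  0.6] stop face [ 17.4  -0.5 -24.4]
```

>>> step_arm --targets '[[0, [1, 0, 0], 0], [0, [2, 0, 0], 0], [0, [3, 0, 0], 0], [0, [3, 0, 0], 0]]'

```text
time: 7.7
tool_pos: [0.58, 0.0248, 0.0606]
tcp_rot: [[0.518, 0.855, -0.001], [0.855, -0.518, -0.001], [-0.001, -0.0, -1.0]]
contact_force: [-5.3, -8.9, 20.0]
opening: 0.0001
grasp_force: 10.0
```

>>> step_arm --targets '[[0, [1, 0, 0], 0], [0, [2, 0, 0], 0], [0, [3, 0, 0], 0], [0, [4, 0, 0], 0], [0, [4, 0, 0], 0]]'

```text
time: 8.32
tool_pos: [0.581, 0.0267, 0.0606]
tcp_rot: [[0.518, 0.856, -0.003], [0.856, -0.518, -0.002], [-0.003, -0.001, -1.0]]
contact_force: [-11.1, -27.7, 26.2]
opening: -0.0002
grasp_force: 20.4
```

Run:
```python
from h import *
o=arm.observe();print(o['tool_pos'],o['contact_force'])
R=np.array(o['tcp_rot']);print(R.T@o['contact_force'])
```

```text
[0.58099591 0.02668157 0.06057952] [-11.06825297 -27.72609761  26.18963535]
[-29.54119985   4.8498316  -26.09475728]
```

The tip is now hard against the thumb stop at 30 N with the cover at its end stop. I'll lift straight up, keeping a slight forward push as the button springs up.

>>> step_arm --targets '[[0, [0, 0, -3], 0], [0, [0, 0, -6], 0], [0, [-1, 0, -9], 0], [0, [-3, 0, -13], 0], [0, [-6, 0, -22], 0], [0, [-10, 0, -50], 0], [0, [-10, 0, -100], 0], [0, [-60, 0, -120], 0], [0, [-110, 0, -120], 0], [0, [-110, 0, -120], 0]]'

```text
time: 9.57
tool_pos: [0.5241, -0.0673, 0.181]
tcp_rot: [[0.52, 0.854, 0.0], [0.854, -0.52, -0.0], [-0.0, 0.0, -1.0]]
contact_force: [0.5, 0.2, 0.3]
opening: 0.0001
grasp_force: 0.0
```

Run:
```python
from h import *
c=look('wrist');t=look('top');o=arm.observe();print(o['tool_pos'],o['contact_force'])
b=cv2.resize(t['pixels'][150:290,280:480],(600,420),interpolation=cv2.INTER_CUBIC)
s=look('scene')['pixels'];b2=cv2.resize(s[150:275,150:375][:,:],(324,180),interpolation=cv2.INTER_CUBIC)
w=cv2.resize(c['pixels'],(276,180))
cv2.imwrite('pics/e.png',np.vstack([b,np.hstack([b2,w])])[:,:,::-1])
```

```text
[ 0.52574289 -0.06553235  0.18063473] [-0.52196012 -0.50120111 -0.46312088]
```

View pics/e.png

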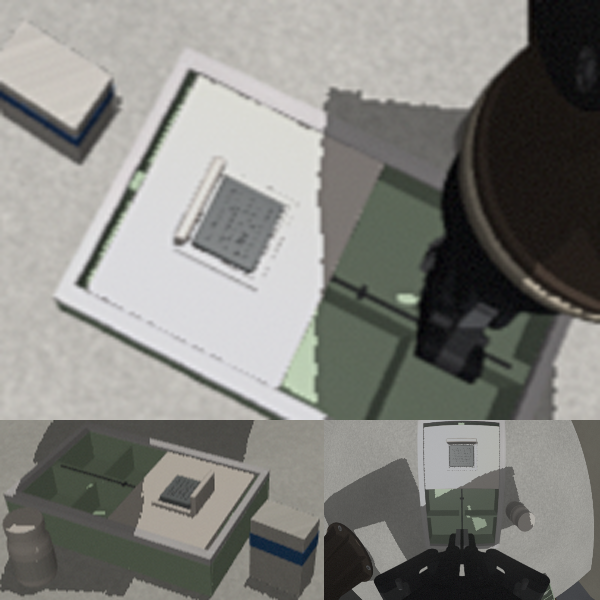

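The cover is closed against the +y end, with only the narrow built-in gap left, and the jar and carton haven't moved. One close look will show whether the button is up.

Run:
```python
from h import *
s=look('scene')['pixels'];t=look('top')['pixels']
a=cv2.resize(s[175:235,230:320],None,fx=6,fy=6,interpolation=cv2.INTER_CUBIC)
b=cv2.resize(t[195:250,330:390],None,fx=4,fy=4,interpolation=cv2.INTER_CUBIC)
im=np.zeros((360,790,3),'uint8');im[:a.shape[0],:540]=a;im[:220,545:785]=b
cv2.imwrite('pics/e2.png',im[:,:,::-1])
```

```text
(no output)
```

View pics/e2.png

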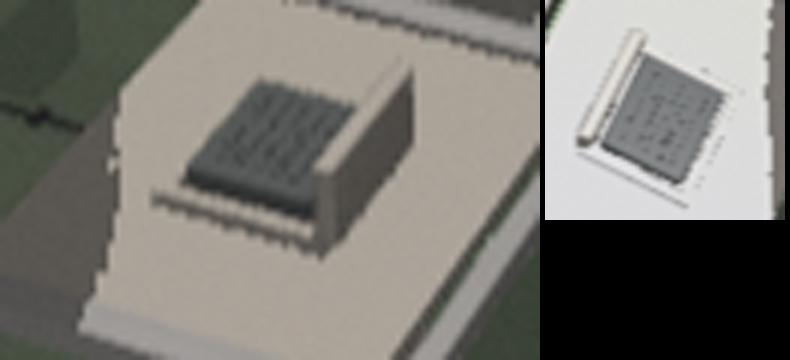

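The paddle stands proud of its collar, with its dark side face visible at about (250,195), just as it did at the start. The button is up, so I'm handing in.

```bash
python3 -c "
from h import *
print(workorder.sign_off())"
```

```text
the job is handed in; nothing more can be done
None
```

The cover is closed against its end stop and the final pictures show the lock button up; the jar and carton look unmoved, the cups are now hidden under the cover so I couldn't re-check them, the arm is clear, and the job is handed in (no verdict was returned).

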